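Roll a catering tin onto the scan window

ROBOT

A 7-joint arm with a two-finger parallel gripper is mounted at the origin on the work surface. World frame = base frame: x ahead of the robot, y to its left, z up, the work surface at z = 0. Lengths are in m, angles in rad, forces in N, time in s.
With the tool pointing down it reaches from about 0.4 to 0.85 m from the base axis. Payload 10.4 kg.
Tool frame: the origin (TCP) lies between the finger pads; the fingertips stand ahead of it and the grasp point (between the pads) lies 5 mm behind it (manip.tip_extent is the z of the fingertips in the tool frame, in m); z points along the fingers, y is the line along which they close (so a half turn about z gives the same grasp; the last joint's range is limited). The gripper opens to 85 mm and grips with 20 to 120 N. Pads are 22 mm wide; open, the fingers measure 114 mm over their backs; the gripper's body (76 mm by 85 mm) begins 54 mm behind the grasp point. The pads swing forward as they close: fully open they stand 13 mm farther back than shut.
Start: joints at [-1.373, 0.332, -0.065, 1.46, 0.022, 1.35, -0.088], TCP at [0.137, 0.61, 0.245] pointing down, gripper open.
Joint ranges: [-2.6, 2.6], [-0.5, 2.12], [-1.47, 1.34], [0.16, 2.42], [-1.27, 4.41], [0.06, 2.06], [-2.6, 2.6]. Speed limits (rad/s): [2.22, 2.22, 2.79, 2.79, 3.14, 3.14, 3.14].

INTERFACE

Orientations are given as a unit quaternion [x, y, z, w].
In Python, from workcell import status, viewer, manip gives the robot as it stands.
- The arm moves only by the tool play_rows, never from a script. Its argument "plan" is one flat list of numbers, 7 for each row, row after row: the turn, a rotation vector about the tool's x, y, z in degrees, then the shift along the tool's x, y, z in m, then the opening, from 0 (shut) to 1 (fully open). In form: [ax, ay, az, dx, dy, dz, grip, ax, ay, az, dx, dy, dz, grip, ...]. A call has 1 to 20 rows; each row is the pose to reach, as a shift and turn from the pose commanded when the call began, along the tool's axes at that moment; what a row does not reach only later rows make up. A row lasts 1/8 s, in which the tool goes at most 62.5 mm and 10.7 degrees, less where a joint would pass 70% of its speed; a pose out of reach is approached as far as the arm can. A call with a gripper value outside its range is refused whole. The fingers move at their own pace and stop on an object; "squeeze" is the grip in N (left out, the last holds). Time passes only in rows, so rows that repeat a pose let the fingers close. It gives the time, the measured TCP pose, the force, the opening and the grip force at its end, in the units of the state.
- status.get_obs(): the state, without advancing time (a new reading comes with each control period).
- viewer.camera(name): name is "scene" or "top" or "wrist"; returns the picture (480x640x3 uint8, red, green, blue); there is no depth.
- viewer.camera_model(name): a dict with "fx", "fy", "cx", "cy" (pixels), "R" (3x3) and "t" (3): a world point X has camera coordinates R X + t. Camera axes: x right, y down, z forward; pixel columns grow to the right and rows downward; lengths in m; the calibration is good to about 2 mm. A picture is of the moment at which its call begins: read the wrist's pose just before it. camera_model takes no time and is no camera call; for the wrist camera it gives the pose at the moment of the call.
- manip.hand_in(): hands the job in; it is judged then, once.
The state is a dict: "clock": time; "joint_pos": joint angles; "joint_velocities": joint speeds; "tau": joint torques, N m; "position": TCP position; "ee_rot": TCP orientation; "ft_force": force on the tool from outside, world axes, zero at the start; "torque": the same for the moment, N m; "grip_width": opening from 0.0 (shut) to 1.0 (fully open); "grasp_force": force on a finger pad.
Only numpy, scipy, OpenCV 4.12 (cv2) and the standard library are available. Lean on these libraries where they do the work, as an engineer would, in place of code of your own. Each camera call takes 0.05 s, during which the arm holds its last target. There are 200 camera calls.

TASK

Roll the big red tin along the white check plate by pushing with a fingertip on its top, and stop it so that it lies at rest centred over the black scan window between the two green lines, parallel to the window. Do not let it run on past the window, do not push it from low behind, lift it or carry it, and leave everything else on the table where it is.

Things in the scene. Friction and masses are not known exactly. Their poses are not given: they have to be found in the camera images.
- tin: Big tin lying on its side: red label, yellow band, steel ends. Cylinder 100 mm in diameter, 119 mm long, 0.6 to 1.1 kg. Origin at its centre, 50 mm above the plate's top; y is the cylinder's axis; x and z turn as it rolls. Rolls without slip; soon stops when let go slowly. A fingertip moved across its top drags it at half the fingertip's speed.
- plate: Fixed white check plate lying on the table, 360 x 240 x 18 mm, the tin's way. Origin at the centre of its underside; x runs along its 360 mm length, from the tin's starting side towards the window; top 18 mm above the origin. A steel lip 12 mm wide stands 8 mm above the top along each of the two 240 mm end edges.
- window: Scan window, flush in the plate's top: a black strip 36 mm wide (along x) and 226 mm long (along y), edged by two green lines 6 mm wide. Origin at its centre on the plate's top; x and y parallel to the plate's, z up. The tin starts 80 to 160 mm from it on its -x side.
- spice_jar: Bystander, loose, not to be moved: small spice jar with red cap, 44 mm across, 90 mm high, standing beside the plate. Origin at the centre of its underside.
- small_tin: Bystander, loose, not to be moved: small upright tin with green label, 74 mm across, 100 mm high, beside the plate. Origin at the centre of its underside.
- sample_tub: Bystander, loose, not to be moved: clear open tub, 90 x 70 x 50 mm, beside the plate. Origin at the centre of its underside.
- tape_roll: Bystander, loose, not to be moved: orange tape roll lying flat, 92 mm across, 25 mm high, beside the plate. Origin at the centre of its underside.
- stamp: Bystander, loose, not to be moved: wooden hand stamp, 30 mm across, 70 mm high, standing on the plate near a far corner. Origin at the centre of its underside.
- sauce_bottle: Bystander, loose, not to be moved: white sauce bottle, 64 mm across, 170 mm high, on the table to the left. Origin at the centre of its underside.
- weight: Bystander, loose, not to be moved: brass weight, 40 mm across, 40 mm high, on the table to the right. Origin at the centre of its underside.
Not all that is in view belongs to the job. There is more than one size of the tin; the job needs the largest.

How it is judged:
On the way:
1. the fingers push on the upper part of the tin while it is still short of the window (contact force between the fingers and tin above 0.3 N and x of tin in the frame of window below -0.025 m and height (world z) of the grasp point above 0.085 m), for 0.1 s.
At the end, for the whole second after the job is handed in: The tin lies at rest on its side on the plate, its axis within 15 mm of the window's centre line and within 0.2 rad of parallel to it, its middle within 40 mm of the window's middle lengthways, and no bystander is more than 20 mm from where it stood (x of tin in the frame of window between -0.015 and 0.015 m and y of tin in the frame of window between -0.04 and 0.04 m and z of tin in the frame of window between 0.044 and 0.056 m and angle between the y axis of tin and the y axis of window, either way round below 0.2 rad and linear speed of tin below 0.01 m/s and angular speed of tin below 0.2 rad/s and distance of each of spice_jar, small_tin, sample_tub, tape_roll, stamp, sauce_bottle, weight from where it was at the start of the episode below 0.02 m); the robot touches nothing.
It fails at once if the tin ran on past the window (its axis more than 45 mm beyond the centre line) (x of tin in the frame of window above 0.045 m).
It fails at once if the tin was lifted off the plate (more than 12 mm) or fell off it (z of tin in the frame of window above 0.062 m or z of tin in the frame of window below 0.04 m).
It fails at once if the fingers pushed the tin from low down, below its middle (contact force between the fingers and tin above 0.5 N and height (world z) of the grasp point below 0.078 m).
It fails at once if a bystander was disturbed (moved over 20 mm) (distance of any of spice_jar, small_tin, sample_tub, tape_roll, stamp, sauce_bottle, weight from where it was at the start of the episode above 0.02 m).
It also fails if it takes over 64 s, if anything falls off the work surface, if the arm or the gripper's body presses on something with over 40 N, if the wrist force passes 120 N, or if a joint passes its speed limit or range.

## Working session

There is one attempt and no reset: what is moved stays moved. The work goes in short steps, Python scripts to look and compute and a tool call to move; the robot and the scene stay as the last step left them, time stands still between calls to the robot, and variables do not carry over. Pictures are saved under pics/ and viewed, at most 10 in all, crops included, and the job is handed in when it is done.

Besides the shell and the picture viewer there is one more tool, called by a JSON object that holds its "fn" and its "kwargs". play_rows: Moves the arm, as the interface text tells. Its arguments: {"type":"object","properties":{"plan":{"type":"array","items":{"type":"number"}},"squeeze":{"type":"number"}},"required":["plan"]}

```bash
mkdir -p pics; python3 - <<'E'
from workcell import status, viewer, manip
import cv2
o=status.get_obs();print({k:o[k] for k in('clock','position','ee_rot','grip_width','ft_force')},manip.tip_extent)
for n in('top','scene'):
    im=viewer.camera(n);cv2.imwrite(f'pics/{n}0.png',im[:,:,::-1]);print(n,viewer.camera_model(n))
E
```

```text
{'clock': 0.0, 'position': array([0.13683235, 0.60948409, 0.24452788]), 'ee_rot': array([ 1.10165320e-01,  9.93913032e-01, -6.97710799e-04, -3.34614025e-05]), 'grip_width': 1.0069206775737356, 'ft_force': array([ 0.06461058,  0.71246387, -0.33357277])} 0.014
top {'fx': 622.0573113038295, 'fy': 622.0573113038295, 'cx': 322.5139916167674, 'cy': 245.10754668326575, 'R': array([[ 0.00709732, -0.99996926, -0.00333241],
       [-0.99299832, -0.0066548 , -0.11794091],
       [ 0.11791511,  0.00414614, -0.99301502]]), 't': array([0.03930045, 0.4944867 , 1.35066834])}
scene {'fx': 488.6072821891453, 'fy': 488.6072821891453, 'cx': 311.652863009007, 'cy': 239.6204280436624, 'R': array([[ 0.07523988,  0.99712407, -0.00908576],
       [ 0.55473546, -0.04942663, -0.83055739],
       [-0.82861784,  0.05745084, -0.55685894]]), 't': array([-0.07043471, -0.19486714,  1.6049094 ])}
```

View pics/top0.png

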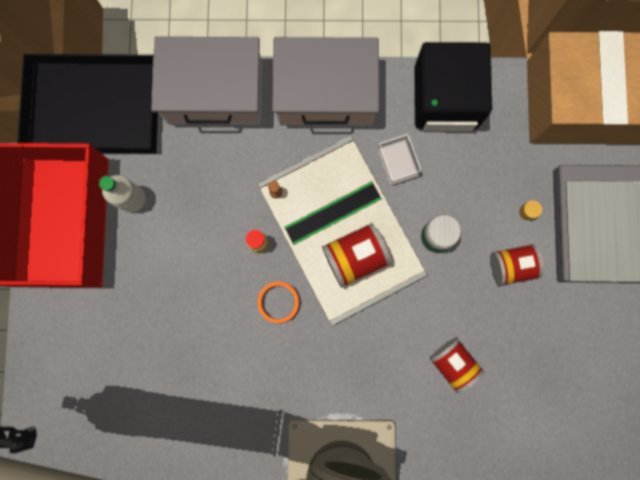

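View pics/scene0.png

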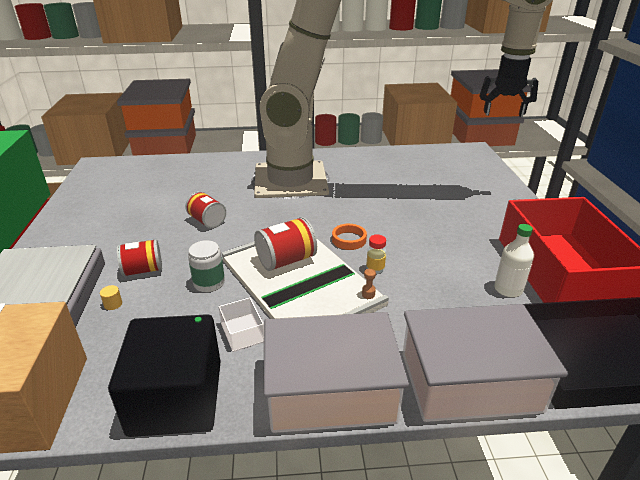

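The top view shows the plate with its corners near (260,186), (352,140), (425,272) and (333,322). The window strip runs from (289,232) to (378,192) and the big tin is at about (357,254). The stamp is at (276,188), and the jar, tape roll, small tin and tub stand around the plate. The scene view shows the same layout.

```bash
cat > h.py <<'E'
from workcell import status, viewer, manip
import cv2, numpy as np
from scipy.spatial.transform import Rotation as Ro
M=viewer.camera_model('top');R,t=M['R'],M['t'];C=-R.T@t
def ray(p,z):
    d=R.T@np.array([(p[0]-M['cx'])/M['fx'],(p[1]-M['cy'])/M['fy'],1.]);return C+d*(z-C[2])/d[2]
def big(m):
    c=max(cv2.findContours(m,cv2.RETR_EXTERNAL,cv2.CHAIN_APPROX_NONE)[0],key=cv2.contourArea);return c[:,0,:].astype(float)
def roi(m,x0,x1,y0,y1):
    k=np.zeros_like(m);k[y0:y1,x0:x1]=m[y0:y1,x0:x1];return k
def window(im):
    b=cv2.GaussianBlur(im,(3,3),0).astype(int)
    m=((b.max(2)<70)|((b[:,:,1]>b[:,:,0]+30)&(b[:,:,1]>b[:,:,2]+20))).astype(np.uint8)
    c=big(roi(m,270,395,170,250))
    P=np.array([ray(p,.018)[:2] for p in c],np.float32)
    return cv2.minAreaRect(P)
def tin(im):
    h=cv2.cvtColor(im,cv2.COLOR_RGB2HSV)
    m=(((h[:,:,0]<32)|(h[:,:,0]>172))&(h[:,:,1]>150)&(h[:,:,2]>60)).astype(np.uint8)
    m=cv2.morphologyEx(roi(m,295,420,150,300),cv2.MORPH_CLOSE,np.ones((3,3)))
    return big(m)
E
python3 - <<'E'
from h import *
im=viewer.camera('top')
(c,s,a)=window(im);print('win',c,s,a)
cc=tin(im);P=np.array([ray(p,.068)[:2] for p in cc],np.float32);print('tin@.068',cv2.minAreaRect(P),cv2.boundingRect(cc.astype(np.int32)))
for p in((260,186),(352,140),(425,272),(333,322)):print(ray(p,.018+.008))
print('C',C)
for n,p,z in(('tape',(278,302),.02),('jar',(256,240),.09),('smalltin',(442,232),.1),('stamp',(274,188),.07)):print(n,ray(p,z))
E
```

```text
win (0.5694834589958191, 0.020789772272109985) (0.0472569614648819, 0.2214874029159546) 28.19482421875
tin@.068 ((0.47010520100593567, -0.032992273569107056), (0.09476903080940247, 0.10088317841291428), 24.978931427001953) (328, 226, 58, 58)
[0.62757834 0.18432869 0.026     ]
[ 0.73520662 -0.02247268  0.026     ]
[ 0.43623527 -0.18431799  0.026     ]
[0.32506081 0.01854105 0.026     ]
C [0.33148132 0.03698988 1.39968513]
tape [0.3680356  0.14022894 0.02      ]
jar [0.49697245 0.18374595 0.09      ]
smalltin [ 0.51532328 -0.20925195  0.1       ]
stamp [0.61385458 0.1490387  0.07      ]
```

```bash
cat >> h.py <<'E'
W=np.array([.5695,.0208]);A=np.radians(28.3);U=np.array([np.cos(A),np.sin(A)]);V=np.array([-U[1],U[0]])
def rel(p): # plate-frame (u,v,z) goal -> tool shift now
    o=status.get_obs();g=np.r_[W+p[0]*U+p[1]*V,p[2]];return Ro.from_quat(o['ee_rot']).inv().apply(g-o['position'])
def here():
    o=status.get_obs();d=o['position'][:2]-W;r=Ro.from_quat(o['ee_rot']).as_matrix()
    print('t',round(o['clock'],2),'uvz',(d@U).round(4),(d@V).round(4),o['position'][2].round(4),'F',o['ft_force'].round(2),'toolx ang',np.degrees(np.arctan2(r[1,0],r[0,0])).round(2),'tilt',r[:,2].round(4))
E
python3 - <<'E'
from h import *
here()
o=status.get_obs();r=Ro.from_quat(o['ee_rot']).inv()
print(r.apply(np.array([.38,.30,.245])-o['position']),rel([-.148,0,.2]))
E
```

```text
t 0.15 uvz -0.1018 0.7235 0.2447 F [-0.1  -0.39 -0.11] toolx ang 167.35 tilt [-2.0e-04 -1.1e-03 -1.0e+00]
[-3.05069980e-01 -2.48806598e-01 -4.31774537e-06] [-0.43931852 -0.57668363  0.04536421]
```

{"fn": "play_rows", "kwargs": {"plan": [0, 0, -10, -0.046, -0.037, 0, 0, 0, 0, -20, -0.092, -0.075, 0, 0, 0, 0, -30, -0.137, -0.112, 0, 0, 0, 0, -41, -0.183, -0.149, 0, 0, 0, 0, -41, -0.229, -0.187, 0, 0, 0, 0, -41, -0.275, -0.224, 0, 0, 0, 0, -41, -0.305, -0.249, 0, 0, 0, 0, -41, -0.327, -0.303, 0, 0, 0, 0, -41, -0.35, -0.358, 0, 0, 0, 0, -41, -0.372, -0.412, 0, 0, 0, 0, -41, -0.395, -0.467, 0, 0, 0, 0, -41, -0.417, -0.522, 0, 0, 0, 0, -41, -0.439, -0.577, 0, 0, 0, 0, -41, -0.439, -0.577, 0.045, 0, 0, 0, -41, -0.439, -0.577, 0.045, 0, 0, 0, -41, -0.439, -0.577, 0.045, 0, 0, 0, -41, -0.439, -0.577, 0.045, 0, 0, 0, -41, -0.439, -0.577, 0.045, 0]}}

```text
clock: 2.4
position: [0.4393, -0.0488, 0.2012]
ee_rot: [-0.245, 0.969, 0.0, 0.001]
ft_force: [0.8, -0.1, 0.2]
grip_width: 0.001
grasp_force: 0.0
```

```bash
python3 - <<'E'
from h import *
here();print(rel([-.148,0,.135]),status.get_obs()['grip_width'])
cv2.imwrite('pics/w1.png',viewer.camera('wrist')[:,:,::-1])
E
```

```text
t 2.4 uvz -0.1476 0.0004 0.2012 F [ 0.84 -0.06  0.22] toolx ang -151.6 tilt [ 1.4e-03  4.0e-04 -1.0e+00]
[ 0.00045626 -0.00037993  0.06616668] 0.0011993641491441528
```

View pics/w1.png

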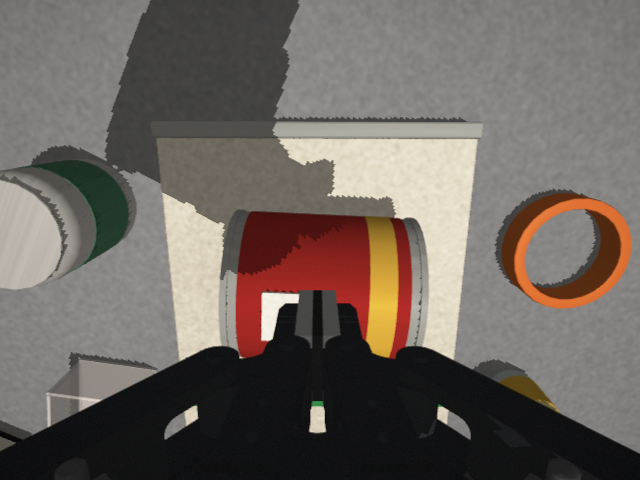

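The wrist view looks along -u, with the tin spanning columns 222–425 and its back edge at row ~213. The shut fingertips are at column ~318, so they are centred along the tin's length. The tin's yaw is small.

{"fn": "play_rows", "kwargs": {"plan": [0, 0, 0, 0, 0, 0.035, 0, 0, 0, 0, 0, 0, 0.06, 0, 0, 0, 0, 0, 0, 0.068, 0, 0, 0, 0, 0, 0, 0.072, 0, 0, 0, 0, 0, 0, 0.074, 0, 0, 0, 0, 0, 0, 0.074, 0]}}

```text
clock: 3.2
position: [0.4392, -0.0492, 0.1268]
ee_rot: [-0.245, 0.97, 0.0, 0.0]
ft_force: [-0.4, -0.2, 0.1]
grip_width: -0.001
grasp_force: 0.0
```

```bash
python3 - <<'E'
from h import *
here()
E
```

```text
t 3.2 uvz -0.1479 0.0001 0.1268 F [-0.41 -0.23  0.15] toolx ang -151.65 tilt [ 9.e-04  3.e-04 -1.e+00]
```

{"fn": "play_rows", "kwargs": {"plan": [0, 0, 0, 0, 0, 0.001, 0, 0, 0, 0, 0, 0, 0.002, 0, 0, 0, 0, 0, 0, 0.003, 0, 0, 0, 0, 0, 0, 0.003, 0]}}

```text
clock: 3.7
position: [0.4388, -0.0493, 0.1232]
ee_rot: [-0.245, 0.97, 0.0, -0.0]
ft_force: [0.3, -0.2, -0.5]
grip_width: 0.003
grasp_force: 0.0
```

```bash
python3 - <<'E'
from h import *
here()
E
```

```text
t 3.7 uvz -0.1483 0.0003 0.1232 F [ 0.29 -0.21 -0.52] toolx ang -151.65 tilt [-2.e-04  1.e-04 -1.e+00]
```

{"fn": "play_rows", "kwargs": {"plan": [0, 0, 0, -0.004, 0, 0, 0, 0, 0, 0, -0.008, 0, 0, 0, 0, 0, 0, -0.012, 0, 0, 0]}}

```text
clock: 4.08
position: [0.451, -0.0435, 0.1252]
ee_rot: [-0.245, 0.97, 0.0, 0.001]
ft_force: [-7.5, -0.1, 28.6]
grip_width: 0.003
grasp_force: 14.1
```

```bash
python3 - <<'E'
from h import *
here()
im=viewer.camera('wrist');cv2.imwrite('pics/w2.png',im[:,:,::-1])
E
```

```text
t 4.08 uvz -0.1348 -0.0004 0.1252 F [-7.53 -0.07 28.62] toolx ang -151.66 tilt [ 2.5e-03  8.0e-04 -1.0e+00]
```

View pics/w2.png

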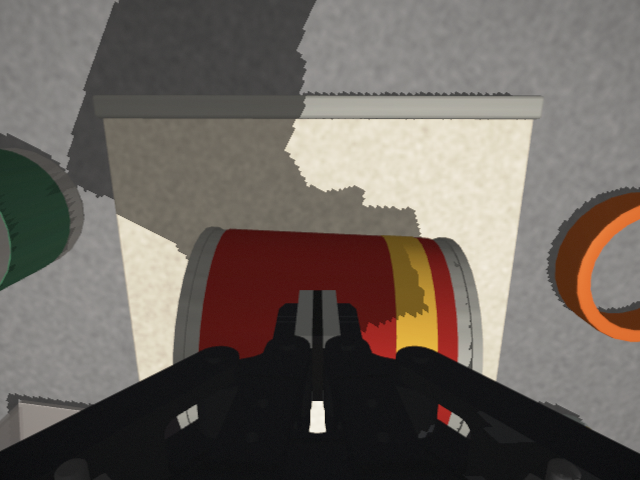

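The wrist view shows the fingertips resting on the tin's upper back, pressing too hard at 28 N. I'll ease off and follow the curved surface.

{"fn": "play_rows", "kwargs": {"plan": [0, 0, 0, -0.012, 0, -0.0018, 0, 0, 0, 0, -0.005, 0, -0.0032, 0, 0, 0, 0, -0.01, 0, -0.0044, 0, 0, 0, 0, -0.015, 0, -0.0055, 0, 0, 0, 0, -0.02, 0, -0.0063, 0, 0, 0, 0, -0.025, 0, -0.007, 0, 0, 0, 0, -0.03, 0, -0.0076, 0, 0, 0, 0, -0.03, 0, -0.0076, 0]}}

```text
clock: 5.12
position: [0.4765, -0.0292, 0.131]
ee_rot: [-0.245, 0.97, -0.0, 0.0]
ft_force: [0.3, -2.0, 5.6]
grip_width: -0.003
grasp_force: 3.1
```

```bash
cat >> h.py <<'E'
def tinpos():
    im=viewer.camera('top');c=tin(im);P=np.array([ray(p,.068)[:2] for p in c])-W
    r=cv2.minAreaRect(P.astype(np.float32));q=np.array(r[0]);u,v=P@U,P@V
    print('tin u',(q@U).round(4),'v',(q@V).round(4),np.round(r[1],3),round(r[2],1),'range u',np.percentile(u,[2,98]).round(4));return im
E
python3 - <<'E'
from h import *
here();im=tinpos();cv2.imwrite('pics/t2.png',cv2.resize(im[120:340,220:460],None,fx=2.5,fy=2.5)[:,:,::-1])
E
```

```text
t 5.12 uvz -0.1056 0.0001 0.131 F [ 0.28 -2.    5.61] toolx ang -151.64 tilt [ 6.e-04 -3.e-04 -1.e+00]
tin u -0.0601 v 0.04 [0.046 0.024] 0.3 range u [-0.0848 -0.0432]
```

View pics/t2.png

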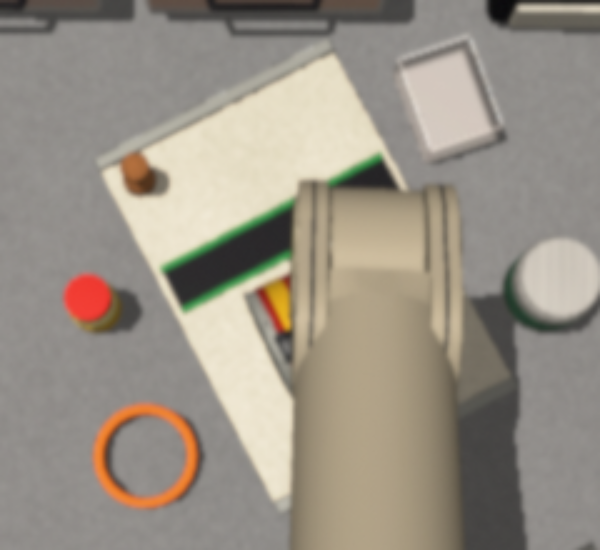

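The top view is mostly blocked by the arm. The tin's left front corner is visible just short of the window's near green line (crop ~(270,285)), so the tin is at about u = -0.093 and rolling at half the finger's speed.

{"fn": "play_rows", "kwargs": {"plan": [0, 0, 0, -0.005, 0, -0.0005, 0, 0, 0, 0, -0.01, 0, -0.0009, 0, 0, 0, 0, -0.015, 0, -0.001, 0, 0, 0, 0, -0.02, 0, -0.001, 0, 0, 0, 0, -0.025, 0, -0.001, 0, 0, 0, 0, -0.03, 0, -0.001, 0, 0, 0, 0, -0.035, 0, -0.001, 0, 0, 0, 0, -0.04, 0, -0.001, 0, 0, 0, 0, -0.045, 0, -0.001, 0, 0, 0, 0, -0.048, 0, -0.001, 0, 0, 0, 0, -0.05, 0, -0.001, 0, 0, 0, 0, -0.05, 0, -0.001, 0, 0, 0, 0, -0.05, 0, -0.001, 0]}}

```text
clock: 6.8
position: [0.5202, -0.0057, 0.132]
ee_rot: [-0.245, 0.97, -0.0, 0.0]
ft_force: [1.1, -4.3, 6.0]
grip_width: 0.002
grasp_force: 2.7
```

```bash
python3 - <<'E'
from h import *
here();tinpos()
E
```

```text
t 6.8 uvz -0.0559 0.0001 0.132 F [ 1.06 -4.28  5.97] toolx ang -151.65 tilt [ 6.e-04 -1.e-04 -1.e+00]
tin u -0.1279 v 0.1558 [0.019 0.006] 0.7 range u [-0.1375 -0.1187]
```

{"fn": "play_rows", "kwargs": {"plan": [0, 0, 0, -0.05, 0, 0, 0, 0, 0, 0, 0, 0, -0.005, 0, 0, 0, 0, 0, 0, -0.02, 0, 0, 0, 0, 0.03, 0.0, -0.06, 0, 0, 0, 0, 0.05, 0.05, -0.08, 0, 0, 0, 0, 0.05, 0.11, -0.09, 0, 0, 0, 0, 0.05, 0.17, -0.1, 0, 0, 0, 0, 0.05, 0.23, -0.1, 0, 0, 0, 0, 0.05, 0.29, -0.1, 0, 0, 0, 0, 0.05, 0.29, -0.1, 0, 0, 0, 0, 0.05, 0.29, -0.1, 0]}}

```text
clock: 8.22
position: [0.3379, 0.2259, 0.2319]
ee_rot: [-0.245, 0.969, 0.0, -0.0]
ft_force: [0.6, -1.5, -0.6]
grip_width: 0.001
grasp_force: 0.0
```

```bash
python3 - <<'E'
from h import *
here();im=tinpos();cv2.imwrite('pics/t3.png',cv2.resize(im[120:340,220:460],None,fx=2.5,fy=2.5)[:,:,::-1])
E
```

```text
t 8.22 uvz -0.1067 0.2904 0.2319 F [ 0.59 -1.49 -0.61] toolx ang -151.61 tilt [-5.e-04 -1.e-04 -1.e+00]
tin u -0.1126 v 0.0006 [0.094 0.101] 26.1 range u [-0.1595 -0.0648]
```

View pics/t3.png

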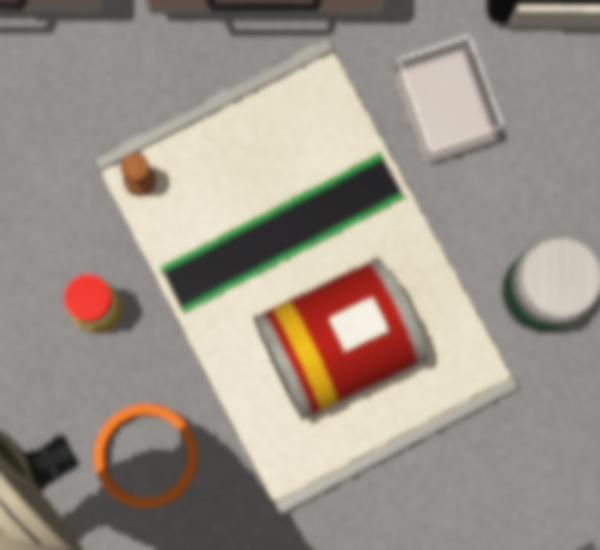

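The tin is back at u = -0.113. My first row of the lift call wrongly moved the finger another 50 mm and then brought it back, dragging the tin with it. Nothing else moved, so I'll redo the stroke carefully.

{"fn": "play_rows", "kwargs": {"plan": [0, 0, 0, 0.005, -0.06, 0, 0, 0, 0, 0, 0.01, -0.12, 0, 0, 0, 0, 0, 0.02, -0.18, 0, 0, 0, 0, 0, 0.028, -0.24, 0, 0, 0, 0, 0, 0.028, -0.29, 0.02, 0, 0, 0, 0, 0.028, -0.29, 0.06, 0, 0, 0, 0, 0.028, -0.29, 0.095, 0, 0, 0, 0, 0.028, -0.29, 0.1, 0, 0, 0, 0, 0.028, -0.29, 0.103, 0, 0, 0, 0, 0.028, -0.29, 0.105, 0, 0, 0, 0, 0.028, -0.29, 0.106, 0, 0, 0, 0, 0.028, -0.29, 0.106, 0]}}

```text
clock: 9.78
position: [0.4514, -0.0426, 0.1263]
ee_rot: [-0.245, 0.97, 0.0, 0.0]
ft_force: [-0.5, 0.2, -0.2]
grip_width: 0.006
grasp_force: 0.0
```

```bash
python3 - <<'E'
from h import *
here()
E
```

```text
t 9.78 uvz -0.134 0.0002 0.1263 F [-0.5   0.19 -0.16] toolx ang -151.65 tilt [ 7.e-04  4.e-04 -1.e+00]
```

{"fn": "play_rows", "kwargs": {"plan": [0, 0, 0, -0.005, 0, -0.0008, 0, 0, 0, 0, -0.01, 0, -0.0021, 0, 0, 0, 0, -0.015, 0, -0.003, 0, 0, 0, 0, -0.02, 0, -0.0036, 0, 0, 0, 0, -0.025, 0, -0.0042, 0, 0, 0, 0, -0.03, 0, -0.0045, 0, 0, 0, 0, -0.035, 0, -0.0048, 0, 0, 0, 0, -0.04, 0, -0.0049, 0, 0, 0, 0, -0.045, 0, -0.0049, 0, 0, 0, 0, -0.05, 0, -0.0049, 0, 0, 0, 0, -0.055, 0, -0.0049, 0, 0, 0, 0, -0.058, 0, -0.0048, 0, 0, 0, 0, -0.06, 0, -0.0048, 0, 0, 0, 0, -0.06, 0, -0.0048, 0]}}

```text
clock: 11.52
position: [0.504, -0.0141, 0.1307]
ee_rot: [-0.245, 0.97, 0.0, -0.0]
ft_force: [1.2, 0.1, -0.7]
grip_width: 0.001
grasp_force: 0.0
```

```bash
python3 - <<'E'
from h import *
here();im=viewer.camera('wrist')
cv2.imwrite('pics/w3.png',im[:,:,::-1])
E
```

```text
t 11.53 uvz -0.0742 0.0003 0.1307 F [ 1.17  0.13 -0.73] toolx ang -151.65 tilt [-1.e-04  0.e+00 -1.e+00]
```

View pics/w3.png

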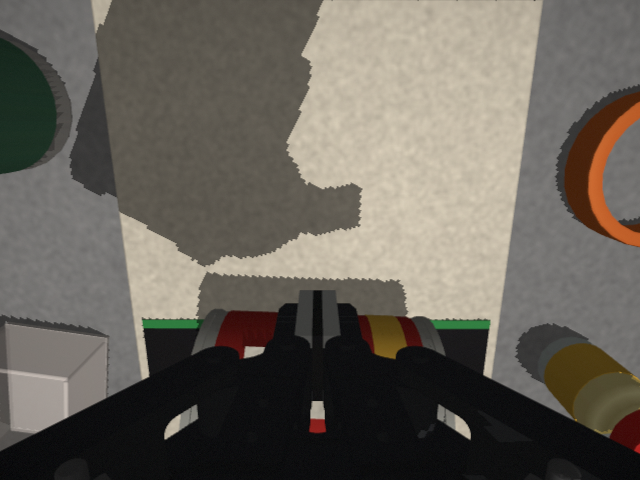

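The tin has run ahead of the finger. Its back edge, at row ~310, is at the near green line. I'll raise the arm straight up and check from above.

{"fn": "play_rows", "kwargs": {"plan": [0, 0, 0, 0.01, 0, -0.03, 0, 0, 0, 0, 0.03, 0.03, -0.08, 0, 0, 0, 0, 0.03, 0.09, -0.1, 0, 0, 0, 0, 0.03, 0.15, -0.1, 0, 0, 0, 0, 0.03, 0.21, -0.1, 0, 0, 0, 0, 0.03, 0.27, -0.1, 0, 0, 0, 0, 0.03, 0.29, -0.1, 0]}}

```text
clock: 12.45
position: [0.3378, 0.2294, 0.2308]
ee_rot: [-0.247, 0.969, 0.0, 0.0]
ft_force: [0.2, -0.8, -0.1]
grip_width: 0.004
grasp_force: 0.0
```

```bash
python3 - <<'E'
from h import *
here()
for i in range(5): im=tinpos()
cv2.imwrite('pics/t4.png',cv2.resize(im[120:340,220:460],None,fx=2.5,fy=2.5)[:,:,::-1])
E
```

```text
t 12.45 uvz -0.1051 0.2935 0.2308 F [ 0.22 -0.8  -0.1 ] toolx ang -151.4 tilt [ 0.e+00  5.e-04 -1.e+00]
tin u 0.0015 v -0.0036 [0.095 0.101] 25.5 range u [-0.0443  0.0499]
tin u 0.0015 v -0.0036 [0.095 0.101] 25.5 range u [-0.0443  0.0499]
tin u 0.0015 v -0.0036 [0.095 0.101] 25.5 range u [-0.0443  0.0499]
tin u 0.0015 v -0.0036 [0.095 0.101] 25.5 range u [-0.0443  0.0499]
tin u 0.0015 v -0.0036 [0.095 0.101] 25.5 range u [-0.0443  0.0499]
```

View pics/t4.png

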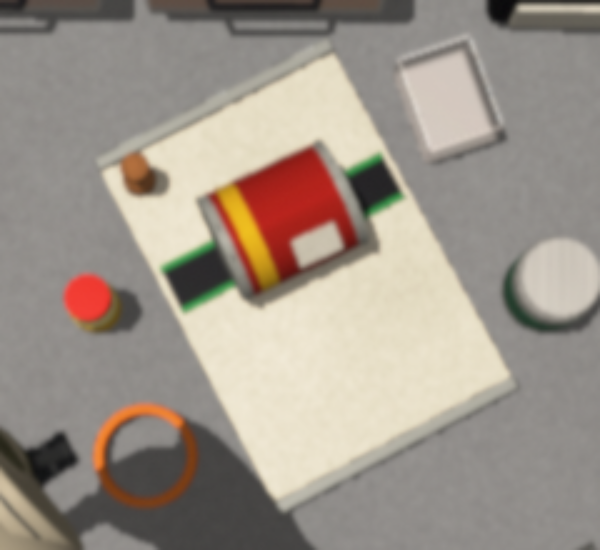

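The tin is at rest, centred over the window at u ≈ +1.5 mm and v ≈ -4 mm, about 3° off parallel. The bystanders look unmoved, so I'm handing in.

```bash
python3 -c "
from workcell import manip
print(manip.hand_in())"
```

```text
the job is handed in; nothing more can be done
None
```

I handed the job in with the tin at rest over the scan window (about 1.5 mm past its centre line, 3° off parallel), but partly by luck: an arm-command slip dragged the tin back to its start, and on the redo it rolled ahead of the fingertip and stopped there by itself; the bystanders in view hadn't visibly moved, and no verdict came back.

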